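Snap the parts case lid shut

ROBOT

A 6-joint arm with a two-finger parallel gripper is mounted at the origin on the work surface. World frame = base frame: x ahead of the robot, y to its left, z up, the work surface at z = 0. Lengths are in m, angles in rad, forces in N, time in s.
With the tool pointing down it reaches from about 0.375 to 0.975 m from the base axis. Payload 3.8 kg.
Tool frame: the origin (TCP) lies on the centre line of the jaws, within the pads' length; the fingertips stand 14 mm ahead of it and the grasp point (between the pads) lies 5 mm behind it (bot.finger_overhang is the distance from the TCP to the fingertips, in m); y points along the fingers, x is the direction in which the jaws open and shut, and the axes are right-handed (so a half turn about y gives the same grasp; the last joint's range is limited). The gripper opens to 85 mm and grips with 20 to 120 N. Pads are 22 mm wide; open, the fingers measure 114 mm over their backs; the gripper's body (76 mm by 85 mm) begins 54 mm behind the grasp point. The pads swing forward as they close: fully open they stand 13 mm farther back than shut.
Start: joints at [1.24, 0.264, 1.604, -0, 1.274, -0.037], TCP at [0.195, 0.646, 0.245] pointing down, gripper open.
Joint ranges: [-2.63, 2.63], [-0.94, 2.18], [0.31, 2.57], [-1.31, 4.45], [0, 2.66], [-2.55, 2.55]. Speed limits (rad/s): [2.57, 2.57, 3.14, 3.14, 3.14, 3.14].

INTERFACE

Orientations are given as a rotation vector (axis times angle).
In Python, from workcell import readout, read_camera, bot, spotter gives the robot as it stands.
- The arm moves only by the tool jog_arm, never from a script. Its argument "increments" is a list of rows, each a list of 7 numbers: the shift along the tool's x, y, z in m, then the turn, a rotation vector about the tool's x, y, z in rad, then the opening, from 0 (shut) to 1 (fully open). A call has 1 to 10 rows; each row shifts and turns the pose as measured when the row begins, along the tool's axes as they then stand; what a row does not reach is not made up. A row lasts 1/8 s, in which the tool goes at most 62.5 mm and 10.7 degrees, less where a joint would pass 70% of its speed; a pose out of reach is approached as far as the arm can. A call with a gripper value outside its range is refused whole. The fingers move at their own pace and stop on an object; "force" is the grip in N (left out, the last holds). Time passes only in rows, so rows that do not move let the fingers close. It gives the time, the measured TCP pose, the force and the opening at its end, in the units of the state.
- readout.read_state(): the state, without advancing time (a new reading comes with each control period).
- read_camera(name): name is "scene" or "top" or "wrist"; returns a dict with "img" (400x640x3 uint8, blue, green, red), "range_z" (400x640 float32, m along the optical axis (not along the pixel's ray), 0 where there is no reading), "fx", "fy", "cx", "cy" (pixels), "world_from_camera" (4x4, takes a point from camera to world coordinates). Camera axes: x right, y down, z forward; pixel columns grow to the right and rows downward; lengths in m; the calibration is good to about 2 mm. The wrist camera is an equidistant fisheye: a pixel r from the principal point sees the ray r / f radians off the axis. A picture is of the moment at which its call begins.
- bot.finish_job(): hands the job in, once; it reports no verdict.
Trained networks look in a picture, given as the dict that the camera call returned (one of the last four; its "shot" number tells which), for a name from the list of things; names that differ only in an ending like _2 or _b are one class to them, and where a whole thing is asked for, a point or a joint stands for the part that bears it (a point fixed in the world has none). Each returns a list of dicts, best first, with "p" (0 to 1); they miss things now and then, are a little off and sometimes report something else, mostly with a low value. They report only what shows in the picture. A call takes as long as a camera call.
- spotter.masks_of(picture, thing): "mask" (400x640 bool, what is visible of it) and "location" ([column, row] in pixels, amid what is visible of it).
- spotter.spot_point(picture, thing): "location" ([column, row] in pixels: a listed point, or the origin of a listed thing).
The state is a dict: "time": time; "q": joint angles; "joint_vel": joint speeds; "joint_torque": joint torques, N m; "tool_pos": TCP position; "tcp_rot": TCP orientation; "wrist_force": force on the tool from outside, world axes, zero at the start; "torque": the same for the moment, N m; "width": opening from 0.0 (shut) to 1.0 (fully open).
Only numpy, scipy, OpenCV 4.12 (cv2) and the standard library are available. Lean on these libraries where they do the work, as an engineer would, in place of code of your own. Each camera call takes 0.05 s, during which the arm holds its last target. There are 200 camera calls.

TASK

Press down the four raised orange sections around the lid rim of the blue parts case until every one has clicked shut and lies flush. Only press: do not lift the case or push it away from where it stands, and leave the other things on the bench alone.

Things in the scene. Friction and masses are not known exactly. Their poses are not given: they have to be found in the camera images.
- case: Blue plastic parts case, white snap-fit lid, 166 mm (its x) by 126 mm (its y), loose on the table, about 0.9 kg. Origin: centre of its underside; z up, x towards its back side, y towards its left side. The lid's flat top (central panel, four corner blocks) is 66 mm above the origin. Between the corner blocks each side of the rim is one orange hinged section.
- press_front (a point): Place to press on the orange front lid section (case's -x side): on its top face, midway along, 24 mm out from its hinge, 79 mm from the case's centre when shut. It moves with the section: about 74 mm above the table raised, 66 mm shut. The section is 67 mm long, 30 mm from hinge to outer edge, 4 mm thick; hinge line 55 mm from the case's centre at 66 mm height.
- flap_front (a joint): Angle of the orange front lid section: 0 = raised 0.35 rad (20 degrees, outer edge 10 mm too high), 0.35 = shut, flush with the lid's top. It resists pressing with about 7 N at its press point at first, goes over centre at about 0.2 and then snaps on to 0.35 and stays; let go earlier it springs back up to 0.
- press_back (a point): Place to press on the orange back lid section (case's +x side): on its top face, midway along, 24 mm out from its hinge, 79 mm from the case's centre when shut. It moves with the section: about 74 mm above the table raised, 66 mm shut. The section is 67 mm long, 30 mm from hinge to outer edge, 4 mm thick; hinge line 55 mm from the case's centre at 66 mm height.
- flap_back (a joint): Angle of the orange back lid section: 0 = raised 0.35 rad (20 degrees, outer edge 10 mm too high), 0.35 = shut, flush with the lid's top. It resists pressing with about 7 N at its press point at first, goes over centre at about 0.2 and then snaps on to 0.35 and stays; let go earlier it springs back up to 0.
- press_left (a point): Place to press on the orange left lid section (case's +y side): on its top face, midway along, 24 mm out from its hinge, 59 mm from the case's centre when shut. It moves with the section: about 74 mm above the table raised, 66 mm shut. The section is 107 mm long, 30 mm from hinge to outer edge, 4 mm thick; hinge line 35 mm from the case's centre at 66 mm height.
- flap_left (a joint): Angle of the orange left lid section: 0 = raised 0.35 rad (20 degrees, outer edge 10 mm too high), 0.35 = shut, flush with the lid's top. It resists pressing with about 7 N at its press point at first, goes over centre at about 0.2 and then snaps on to 0.35 and stays; let go earlier it springs back up to 0.
- press_right (a point): Place to press on the orange right lid section (case's -y side): on its top face, midway along, 24 mm out from its hinge, 59 mm from the case's centre when shut. It moves with the section: about 74 mm above the table raised, 66 mm shut. The section is 107 mm long, 30 mm from hinge to outer edge, 4 mm thick; hinge line 35 mm from the case's centre at 66 mm height.
- flap_right (a joint): Angle of the orange right lid section: 0 = raised 0.35 rad (20 degrees, outer edge 10 mm too high), 0.35 = shut, flush with the lid's top. It resists pressing with about 7 N at its press point at first, goes over centre at about 0.2 and then snaps on to 0.35 and stays; let go earlier it springs back up to 0.
- grey_case: A grey case of the same size with a black lid, already shut; bystander. Origin: centre of its underside.
- bearing: Steel bearing ring, 52 mm across, 18 mm high, lying flat close to the left side of the blue case; bystander. Origin: centre of its underside.
- jar: Glass jar with red cap, 52 mm across, 75 mm high, standing close to the right side of the blue case; bystander. Origin: centre of its underside.
- screwdriver: Screwdriver, 180 mm long, lying on the table; bystander. x along it, towards the tip.
- fan: White plastic cooling fan, 220 mm across, hub 40 mm high, lying flat; bystander. Origin: centre of its underside.
- carton: Small cardboard carton, 110 x 80 x 60 mm; bystander. Origin: centre of its underside.

How it is judged:
At the end, for the whole second after the job is handed in: All four orange sections stand at more than 0.32 rad (snapped shut), the blue case rests flat on the table within 30 mm of where it stood, and each bystander is within 30 mm of where it stood (value of joint each of flap_front, flap_back, flap_left, flap_right above 0.32 rad and distance of each of case, grey_case, bearing, jar, screwdriver, fan, carton from where it was at the start of the episode below 0.03 m and angle between case's own z axis and vertical below 0.05 rad and linear speed of case below 0.02 m/s); the robot touches nothing.
It fails at once if the blue case is lifted (more than 15 mm) (height (world z) of case above 0.015 m).
It fails at once if the blue case is tipped by more than 0.15 rad (angle between case's own z axis and vertical above 0.15 rad).
It fails at once if the blue case is pushed more than 30 mm away (distance of case from where it was at the start of the episode above 0.03 m).
It fails at once if a bystander is moved more than 30 mm, or lifted (distance of any of grey_case, bearing, jar, screwdriver, fan, carton from where it was at the start of the episode above 0.03 m).
It fails at once if the jar is knocked over (angle between jar's own z axis and vertical above 0.5 rad).
It also fails if it takes over 53 s, if anything falls off the work surface, if the arm or the gripper's body presses on something with over 40 N, if the wrist force passes 120 N, or if a joint passes its speed limit or range.

## Working session

There is one attempt and no reset: what is moved stays moved. The work goes in short steps, Python scripts to look and compute and a tool call to move; the robot and the scene stay as the last step left them, time stands still between calls to the robot, and variables do not carry over. Pictures are saved under pics/ and viewed, about 8 in all and at most 12, crops included, and the job is handed in when it is done.

Besides the shell and the picture viewer there is one more tool, called after "Request:" in YAML: its name, and indented under it one key for each argument. jog_arm: Moves the arm, as the interface text tells. Its arguments: {"type":"object","properties":{"increments":{"type":"array"},"force":{"type":"number"}},"required":["increments"]}

```bash
mkdir -p pics; ls; cat > h.py <<'E'
import numpy as np, cv2
from workcell import readout, read_camera, bot, spotter
def px2w(p,c,r):
    c0,r0=int(round(c)),int(round(r))
    w=p["range_z"][max(r0-2,0):r0+3,max(c0-2,0):c0+3]; z=np.median(w[w>0])
    v=np.array([(c-p["cx"])/p["fx"]*z,(r-p["cy"])/p["fy"]*z,z,1])
    return (np.array(p["world_from_camera"])@v)[:3]
def cloud(p):
    z=p["range_z"]; v,u=np.mgrid[:400,:640]
    P=np.stack([(u-p["cx"])/p["fx"]*z,(v-p["cy"])/p["fy"]*z,z],-1)
    T=np.array(p["world_from_camera"]); return P@T[:3,:3].T+T[:3,3]
E
python3 - <<'E'
from h import *
s=readout.read_state(); print({k:np.round(v,3) for k,v in s.items()}); print(bot.finger_overhang)
p=read_camera("top"); q=read_camera("scene")
cv2.imwrite("pics/top.png",p["img"]); cv2.imwrite("pics/scene.png",q["img"])
for n in ["case","press_front","press_back","press_left","press_right","grey_case","jar","bearing","carton","fan","screwdriver"]:
    for d in spotter.spot_point(p,n)[:2]:
        print(n,round(d["p"],2),np.round(d["location"]),np.round(px2w(p,*d["location"]),3))
m=spotter.masks_of(p,"case")[0]["mask"]; C=cloud(p)
hsv=cv2.cvtColor(p["img"],cv2.COLOR_BGR2HSV)
o=m&(hsv[...,0]>5)&(hsv[...,0]<22)&(hsv[...,1]>130)&(p["range_z"]>0)
n,l,st,ce=cv2.connectedComponentsWithStats(o.astype(np.uint8))
for i in range(1,n):
    if st[i,4]>40:
        X=C[l==i]; print("orange",st[i,4],ce[i].round(),X.mean(0).round(3),X[:,2].max().round(3), [np.round(a,3) for a in cv2.minAreaRect(X[:,:2].astype(np.float32)*1000)])
w=m&(C[...,2]>.062)&(C[...,2]<.085)&(p["range_z"]>0)
print("top rect",cv2.minAreaRect(C[w][:,:2].astype(np.float32)*1000))
E
```

```text
pics
{'time': np.float64(0.0), 'q': array([ 1.24 ,  0.265,  1.605, -0.   ,  1.274, -0.037]), 'joint_vel': array([ 0.001, -0.002,  0.001,  0.001, -0.001, -0.   ]), 'joint_torque': array([ 1.0000e-03, -5.1510e+01, -3.6733e+01, -0.0000e+00,  1.3000e-02,
        0.0000e+00]), 'tool_pos': array([0.195, 0.645, 0.244]), 'tcp_rot': array([-1.335, -0.989,  0.992]), 'wrist_force': array([-0.525,  0.408, -0.124]), 'torque': array([-0.025, -0.029,  0.029]), 'width': np.float64(0.997)}
0.014
case 0.82 [337. 176.] [ 0.59  -0.059  0.068]
press_front 0.57 [365. 195.] [ 0.524 -0.154  0.074]
press_front 0.42 [332. 196.] [ 0.52  -0.04   0.075]
press_back 0.65 [348. 151.] [ 0.689 -0.1    0.005]
press_left 0.63 [322. 168.] [ 0.62  -0.008  0.072]
press_right 0.63 [354. 177.] [ 0.588 -0.117  0.072]
press_right 0.53 [366. 195.] [ 0.523 -0.157  0.075]
grey_case 0.89 [202. 218.] [0.451 0.42  0.065]
grey_case 0.73 [354. 181.] [ 0.573 -0.118  0.074]
jar 0.47 [364. 196.] [ 0.521 -0.154  0.074]
bearing 0.53 [425. 239.] [ 0.366 -0.373  0.022]
bearing 0.41 [313. 154.] [0.68  0.026 0.004]
carton 0.61 [219. 167.] [0.63  0.361 0.06 ]
fan 0.66 [449. 176.] [ 0.59  -0.459  0.038]
screwdriver 0.48 [425. 242.] [ 0.356 -0.371  0.021]
screwdriver 0.2 [311. 155.] [ 0.678  0.036 -0.   ]
orange 147 [346. 155.] [ 0.663 -0.091  0.072] 0.081 [array([663.94 , -90.474]), array([63.397, 28.781]), np.float64(68.944)]
orange 236 [325. 170.] [ 0.614 -0.017  0.072] 0.081 [array([613.604, -16.952]), array([ 27.926, 103.136]), np.float64(69.754)]
orange 226 [353. 180.] [ 0.578 -0.114  0.072] 0.081 [array([ 578.37 , -114.794]), array([ 27.893, 104.295]), np.float64(70.736)]
orange 139 [332. 194.] [ 0.528 -0.041  0.072] 0.082 [array([528.337, -41.099]), array([63.287, 27.821]), np.float64(69.455)]
top rect ((598.1158447265625, -64.58716583251953), (135.65895080566406, 174.2196502685547), 70.78434753417969)
```

View pics/top.png

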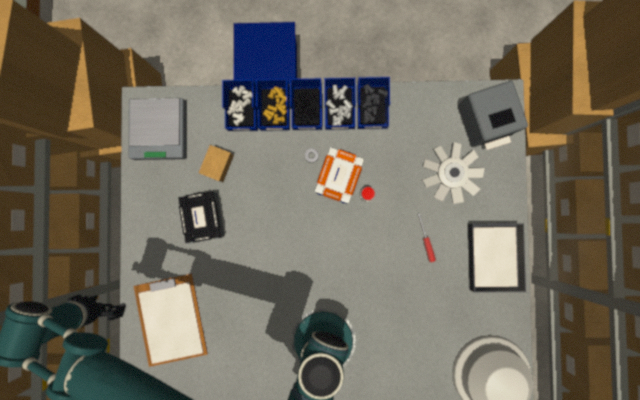

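View pics/scene.png

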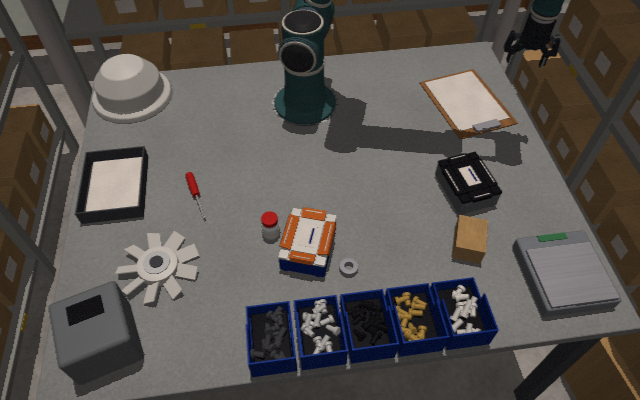

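The top view shows the blue case with its four orange flaps at about (340,176). The jar is at (367,193), front right of the case, and the bearing at (311,155), back left. The orange blobs put the centre at (0.596,-0.066) with a yaw of about -20°. The networks' single points were partly wrong, so I'm using the blob geometry instead.

```bash
cat > go.py <<'E'
import sys; from h import *
from scipy.spatial.transform import Rotation as R
c=np.array([.596,-.066]); a=np.deg2rad(-20); u=np.array([np.cos(a),np.sin(a)]); v=np.array([-u[1],u[0]])
T=dict(front=c-.077*u,back=c+.077*u,left=c+.057*v,right=c-.057*v)
s=readout.read_state(); M=R.from_rotvec(s["tcp_rot"]).as_matrix(); print("tool axes (cols)\n",M.round(3))
for k,t in T.items(): print(k,t.round(4),"shift at same z:",(M.T@np.append(t-s["tool_pos"][:2],0)).round(4))
E
python3 go.py
```

```text
tool axes (cols)
 [[ 0.29   0.    -0.957]
 [ 0.957  0.     0.29 ]
 [ 0.    -1.     0.   ]]
front [ 0.5236 -0.0397] shift at same z: [-0.5613 -0.     -0.5127]
back [ 0.6684 -0.0923] shift at same z: [-0.5698 -0.     -0.6665]
left [ 0.6155 -0.0124] shift at same z: [-0.5087 -0.     -0.5927]
right [ 0.5765 -0.1196] shift at same z: [-0.6225 -0.     -0.5864]
```

Request:
jog_arm:
  increments:
    - [-0.036,0,-0.042,0,0,0,0]
    - [-0.036,0,-0.042,0,0,0,0]
    - [-0.036,0,-0.042,0,0,0,0]
    - [-0.036,0,-0.042,0,0,0,0]
    - [-0.036,0,-0.042,0,0,0,0]
    - [-0.036,0,-0.042,0,0,0,0]
    - [-0.036,0,-0.042,0,0,0,0]
    - [-0.036,0,-0.042,0,0,0,0]
    - [-0.036,0,-0.042,0,0,0,0]
    - [0,0,0,0,0,0,0]
  force: 40

```text
time: 1.95
tool_pos: [0.4725, 0.2159, 0.2471]
tcp_rot: [-1.334, -1.0, 0.985]
wrist_force: [-0.4, 0.6, -0.5]
width: -0.0
```

```bash
python3 go.py
```

```text
tool axes (cols)
 [[ 0.287  0.007 -0.958]
 [ 0.958  0.004  0.287]
 [ 0.006 -1.    -0.006]]
front [ 0.5236 -0.0397] shift at same z: [-0.2302 -0.0008 -0.1222]
back [ 0.6684 -0.0923] shift at same z: [-0.2392  0.     -0.276 ]
left [ 0.6155 -0.0124] shift at same z: [-0.1778  0.     -0.2024]
right [ 0.5765 -0.1196] shift at same z: [-0.2916 -0.0008 -0.1958]
```

Request:
jog_arm:
  increments:
    - [-0.04,0,-0.045,0,0,0,0]
    - [-0.04,0,-0.045,0,0,0,0]
    - [-0.04,0,-0.045,0,0,0,0]
    - [-0.04,0,-0.045,0,0,0,0]
    - [-0.03,0.03,-0.035,0,0,0,0]
    - [0,0.04,0,0,0,0,0]
    - [0,0.04,0,0,0,0,0]
    - [0,0,0,0,0,0,0]

```text
time: 2.95
tool_pos: [0.6313, -0.0251, 0.1369]
tcp_rot: [-1.331, -1.011, 0.982]
wrist_force: [-0.1, -0.3, 0.4]
width: 0.005
```

```bash
python3 go.py; python3 - <<'E'
from h import *
p=read_camera("wrist"); cv2.imwrite("pics/wrist.png",p["img"])
E
```

```text
tool axes (cols)
 [[ 0.281  0.014 -0.959]
 [ 0.96   0.01   0.282]
 [ 0.013 -1.    -0.01 ]]
front [ 0.5236 -0.0397] shift at same z: [-0.0442 -0.0016  0.0992]
back [ 0.6684 -0.0923] shift at same z: [-0.0541 -0.0002 -0.0544]
left [ 0.6155 -0.0124] shift at same z: [ 0.0077 -0.0001  0.0188]
right [ 0.5765 -0.1196] shift at same z: [-0.106  -0.0017  0.026 ]
```

View pics/wrist.png

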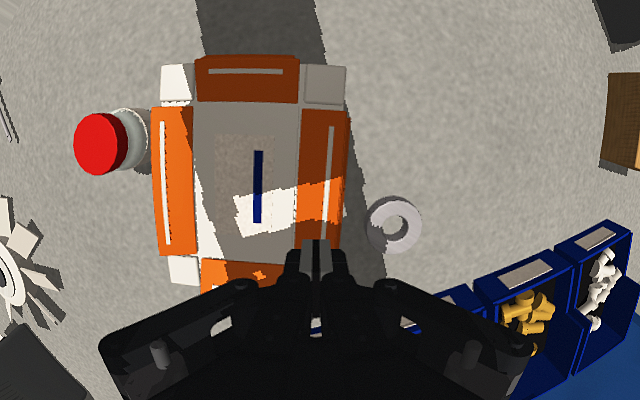

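The wrist view shows the closed tips at (315,245) over the left flap's back part. The bearing at (395,222) and the jar at (100,145) are both clear. Next I'll centre over the flap and press down.

Request:
jog_arm:
  increments:
    - [0.008,0.012,0.019,0,0,0,0]
    - [0.002,0.015,0.004,0,0,0,0]
    - [0,0.012,0,0,0,0,0]
    - [0,0.008,0,0,0,0,0]
    - [0,0,0,0,0,0,0]

```text
time: 3.62
tool_pos: [0.6214, -0.0069, 0.099]
tcp_rot: [-1.343, -1.027, 0.974]
wrist_force: [0.2, 0.0, -0.4]
width: 0.005
```

```bash
python3 go.py | grep left
```

```text
left [ 0.6155 -0.0124] shift at same z: [-0.007  -0.0002  0.0042]
```

Request:
jog_arm:
  increments:
    - [-0.006,0.006,0.004,0,0,0,0]
    - [0,0.007,0,0,0,0,0]
    - [0,0.006,0,0,0,0,0]
    - [0,0.006,0,0,0,0,0]
    - [0,0,0,0,0,0,0]

```text
time: 4.25
tool_pos: [0.6192, -0.0124, 0.081]
tcp_rot: [-1.346, -1.029, 0.971]
wrist_force: [0.1, -0.3, -0.3]
width: 0.004
```

Request:
jog_arm:
  increments:
    - [0,0.003,0,0,0,0,0]
    - [0,0.003,0,0,0,0,0]
    - [0,0,0,0,0,0,0]

```text
time: 4.62
tool_pos: [0.6203, -0.0126, 0.0804]
tcp_rot: [-1.346, -1.03, 0.971]
wrist_force: [0.3, -0.3, -0.3]
width: 0.003
```

Request:
jog_arm:
  increments:
    - [0,-0.02,0,0,0,0,0]
    - [0,-0.03,0,0,0,0,0]
    - [0,0,0,0,0,0,0]

```text
time: 5.0
tool_pos: [0.6183, -0.0132, 0.1313]
tcp_rot: [-1.346, -1.029, 0.972]
wrist_force: [0.4, 0.4, 0.4]
width: -0.004
```

```bash
python3 go.py; python3 - <<'E'
from h import *
p=read_camera("wrist"); cv2.imwrite("pics/wrist2.png",p["img"])
E
```

```text
tool axes (cols)
 [[ 0.279  0.037 -0.96 ]
 [ 0.96   0.008  0.279]
 [ 0.018 -0.999 -0.034]]
front [ 0.5236 -0.0397] shift at same z: [-0.0518 -0.0037  0.0834]
back [ 0.6684 -0.0923] shift at same z: [-0.062   0.0012 -0.0702]
left [ 0.6155 -0.0124] shift at same z: [-0.     -0.0001  0.0029]
right [ 0.5765 -0.1196] shift at same z: [-0.1137 -0.0024  0.0103]
```

View pics/wrist2.png

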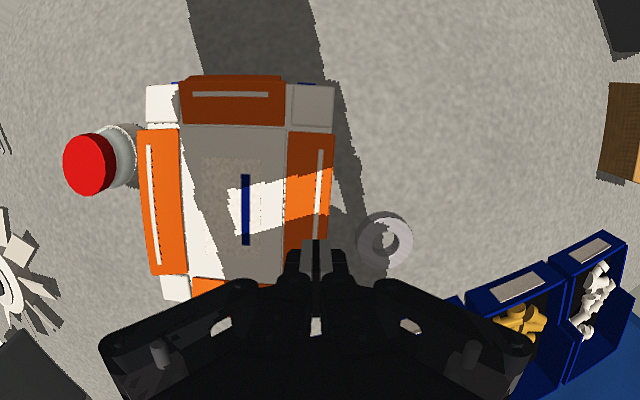

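After the left press the flap looks flush: the tip stopped at z = 0.066, and the flap lies level with the corner blocks at (285-325,130-250). Now the right flap. I'll also remove the 2° of accumulated tilt.

Request:
jog_arm:
  increments:
    - [-0.03,0,0,0.033,0,0.018,0]
    - [-0.04,0,0.004,0,0,0,0]
    - [-0.04,0,0.004,0,0,0,0]
    - [-0.02,0,0,0,0,0,0]
    - [0,0.01,0,0,0,0,0]
    - [0,0,0,0,0,0,0]

```text
time: 5.8
tool_pos: [0.5689, -0.1365, 0.1117]
tcp_rot: [-1.319, -0.991, 1.004]
wrist_force: [-0.2, -0.0, -0.3]
width: -0.004
```

```bash
python3 go.py
```

```text
tool axes (cols)
 [[ 0.278 -0.012 -0.96 ]
 [ 0.961  0.003  0.278]
 [-0.    -1.     0.012]]
front [ 0.5236 -0.0397] shift at same z: [0.0804 0.0009 0.0703]
back [ 0.6684 -0.0923] shift at same z: [ 0.0701 -0.0011 -0.0833]
left [ 0.6155 -0.0124] shift at same z: [ 0.1321 -0.0002 -0.0103]
right [ 0.5765 -0.1196] shift at same z: [ 0.0184 -0.     -0.0026]
```

Request:
jog_arm:
  increments:
    - [0.018,0,-0.008,0,0,0,0]
    - [0.001,0,0,0,0,0,0]
    - [0,0,0,0,0,0,0]

```text
time: 6.18
tool_pos: [0.5841, -0.1164, 0.1114]
tcp_rot: [-1.318, -0.995, 1.006]
wrist_force: [1.0, 1.2, 0.5]
width: 0.001
```

```bash
python3 go.py | grep right
```

```text
right [ 0.5765 -0.1196] shift at same z: [-0.0052  0.0001  0.0064]
```

Small moves hold well once settled. I'll descend and end on a pressing row, so that the force shows in the reading.

Request:
jog_arm:
  increments:
    - [-0.005,0.008,0.003,0,0,0,0]
    - [0,0.008,0,0,0,0,0]
    - [0,0.008,0,0,0,0,0]
    - [0,0.006,0,0,0,0,0]
    - [0,0.004,0,0,0,0,0]

```text
time: 6.8
tool_pos: [0.58, -0.1213, 0.0794]
tcp_rot: [-1.32, -0.995, 1.006]
wrist_force: [-12.3, 3.8, 35.6]
width: 0.0
```

Request:
jog_arm:
  increments:
    - [0,0.003,0,0,0,0,0]

```text
time: 6.92
tool_pos: [0.58, -0.1212, 0.0796]
tcp_rot: [-1.319, -0.995, 1.006]
wrist_force: [-10.3, 1.9, 24.0]
width: -0.0
```

The right flap stopped solid at the flush height with 24–36 N of force. Next, the back flap.

Request:
jog_arm:
  increments:
    - [0,-0.015,0,0,0,0,0]
    - [0,-0.02,0,0,0,0,0]
    - [0.025,0,-0.038,0,0,0,0]
    - [0.025,0,-0.036,0,0,0,0]
    - [0,0,0,0,0,0,0]
    - [0,0,0,0,0,0,0]

```text
time: 7.68
tool_pos: [0.6665, -0.093, 0.1145]
tcp_rot: [-1.318, -0.993, 1.003]
wrist_force: [-0.5, -0.8, 0.4]
width: 0.001
```

```bash
python3 go.py
```

```text
tool axes (cols)
 [[ 0.277 -0.011 -0.961]
 [ 0.961  0.005  0.277]
 [ 0.002 -1.     0.012]]
front [ 0.5236 -0.0397] shift at same z: [0.0117 0.0018 0.1521]
back [ 0.6684 -0.0923] shift at same z: [ 0.0012 -0.     -0.0016]
left [ 0.6155 -0.0124] shift at same z: [0.0633 0.001  0.0714]
right [ 0.5765 -0.1196] shift at same z: [-0.0505  0.0009  0.0791]
```

Request:
jog_arm:
  increments:
    - [0.001,0.008,-0.002,0,0,0,0]
    - [0,0.008,0,0,0,0,0]
    - [0,0.008,0,0,0,0,0]
    - [0,0.006,0,0,0,0,0]
    - [0,0.005,0,0,0,0,0]
    - [0,0.004,0,0,0,0,0]

```text
time: 8.43
tool_pos: [0.6672, -0.0937, 0.0795]
tcp_rot: [-1.319, -0.992, 1.002]
wrist_force: [-11.2, 2.8, 29.2]
width: 0.001
```

Request:
jog_arm:
  increments:
    - [0,0.003,0,0,0,0,0]

```text
time: 8.55
tool_pos: [0.667, -0.0937, 0.0798]
tcp_rot: [-1.319, -0.992, 1.002]
wrist_force: [-5.8, 0.4, 15.0]
width: -0.001
```

Request:
jog_arm:
  increments:
    - [0,-0.015,0,0,0,0,0]
    - [0,-0.02,0,0,0,0,0]
    - [0.003,0,0.05,0,0,0,0]
    - [0.004,0,0.05,0,0,0,0]
    - [0.004,0,0.045,0,0,0,0]
    - [0,0,0,0,0,0,0]
    - [0,0,0,0,0,0,0]

```text
time: 9.43
tool_pos: [0.5288, -0.042, 0.1211]
tcp_rot: [-1.321, -0.994, 1.0]
wrist_force: [0.8, -0.1, -0.0]
width: 0.0
```

```bash
python3 go.py
```

```text
tool axes (cols)
 [[ 0.279 -0.008 -0.96 ]
 [ 0.96   0.005  0.279]
 [ 0.002 -1.     0.009]]
front [ 0.5236 -0.0397] shift at same z: [0.0008 0.0001 0.0056]
back [ 0.6684 -0.0923] shift at same z: [-0.0094 -0.0014 -0.148 ]
left [ 0.6155 -0.0124] shift at same z: [ 0.0526 -0.0006 -0.075 ]
right [ 0.5765 -0.1196] shift at same z: [-0.0612 -0.0007 -0.0675]
```

The back flap stopped solid at flush height too. Now the front flap; after that I'll retract well clear and check.

Request:
jog_arm:
  increments:
    - [0.001,0.01,0.005,0,0,0,0]
    - [0,0.009,0.001,0,0,0,0]
    - [0,0.008,0,0,0,0,0]
    - [0,0.007,0,0,0,0,0]
    - [0,0.006,0,0,0,0,0]
    - [0,0.005,0,0,0,0,0]
    - [0,0.004,0,0,0,0,0]

```text
time: 10.3
tool_pos: [0.5264, -0.04, 0.0795]
tcp_rot: [-1.32, -0.991, 1.0]
wrist_force: [-15.9, 0.5, 32.4]
width: 0.0
```

Request:
jog_arm:
  increments:
    - [0,0.003,0,0,0,0,0]

```text
time: 10.42
tool_pos: [0.5264, -0.04, 0.0798]
tcp_rot: [-1.319, -0.991, 1.001]
wrist_force: [-9.3, 0.6, 17.8]
width: -0.001
```

Request:
jog_arm:
  increments:
    - [0,-0.015,0,0,0,0,0]
    - [0,-0.05,0,0,0,0,0]
    - [0,-0.05,0,0,0,0,0]
    - [0.05,-0.02,0,0,0,0,0]
    - [0.05,0,0,0,0,0,0]
    - [0.05,0,0,0,0,0,0]
    - [0.05,0,0,0,0,0,0]
    - [0.05,0,0,0,0,0,0]
    - [0,0,0,0,0,0,0]

```text
time: 11.55
tool_pos: [0.6042, 0.2055, 0.2216]
tcp_rot: [-1.325, -0.995, 0.992]
wrist_force: [-0.2, -0.4, 0.4]
width: 0.0
```

```bash
cat > chk.py <<'E'
from h import *
p=read_camera("top"); q=read_camera("scene"); C=cloud(p)
cv2.imwrite("pics/fin.png",np.hstack([cv2.resize(x,(400,400),interpolation=cv2.INTER_CUBIC) for x in (p["img"][130:220,295:385],q["img"][185:290,245:365])]))
m=spotter.masks_of(p,"case")[0]["mask"]; hsv=cv2.cvtColor(p["img"],cv2.COLOR_BGR2HSV)
o=m&(hsv[...,0]>5)&(hsv[...,0]<22)&(hsv[...,1]>130)&(p["range_z"]>0)
n,l,st,ce=cv2.connectedComponentsWithStats(o.astype(np.uint8))
for i in range(1,n):
    if st[i,4]>40: X=C[l==i]; print(st[i,4],X.mean(0).round(4),np.percentile(X[:,2],[10,50,90]).round(4))
print(readout.read_state()["wrist_force"].round(1))
E
python3 chk.py
```

```text
126 [ 0.6617 -0.0904  0.0659] [0.0623 0.0661 0.0696]
210 [ 0.6133 -0.0181  0.0664] [0.0631 0.0663 0.07  ]
194 [ 0.5778 -0.1122  0.0662] [0.0626 0.0663 0.0699]
132 [ 0.5291 -0.0419  0.0645] [0.0606 0.066  0.0696]
[ 1.1 -0.4  0.1]
```

View pics/fin.png

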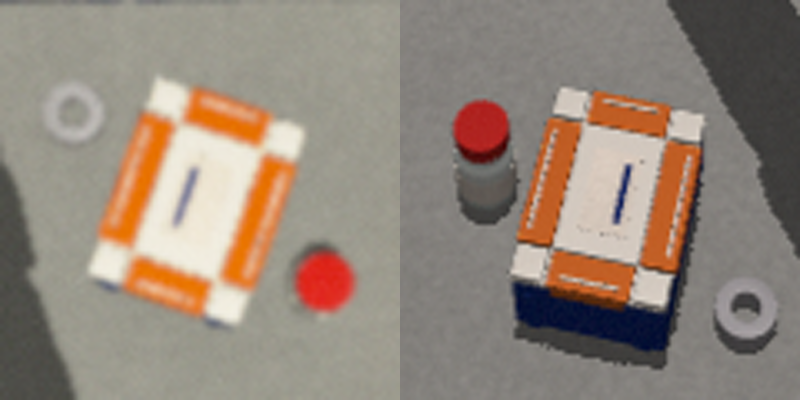

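All four flaps now have a median height of 66 mm, down from 72 mm. The left picture shows them flush, with the jar at (325,282) and the bearing at (72,112) still standing in place.

```bash
python3 -c "
from h import *
print(bot.finish_job())"
```

```text
the job is handed in; nothing more can be done
None
```

I pressed all four orange lid sections shut with the closed fingertips, in the order left, right, back, front. Then I moved the arm clear and handed the job in, at about 12 s on the robot's clock.

- **Flush height:** in the last top-camera depth check all four sections have a median height of 66 mm, which is flush; their mean was 72 mm when raised. The front section's mean was slightly lower, at 64.5 mm.
- **Press force:** the right, back and front presses stopped solid at the flush height with about 29–36 N of upward force. The left press also stopped at that height, but I read its force after the arm had relaxed, so that one rests on the depth check and the pictures.
- **Case and bystanders:** the case's sections are within about 3 mm of where they were. In the last pictures the jar is upright and the bearing is next to the case. I did not re-measure the other bystanders, but the arm stayed well away from them.
- **Disagreement:** some of the trained networks' points were wrong, for example a front press point reported on the jar. I took the press points from the orange areas in the depth image instead.

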